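# Mesh the beater into the mixer base and hold it down

### The job

Slide the steel cover bolt on the mixer base by its black knob until its tongue is fully home in the keeper, which uncovers the drive well. Then take the wire-loop beater by its grip fin, turn it until its lugs mesh with the cross-shaped slots in the well, and push it down against the spring until its flange is flush on the deck. Finish still gripping the beater and keeping it pressed fully home, without letting go; leave everything else on the worktop where it stands.

Things in the scene. Friction and masses are not known exactly. Their poses are not given: they have to be found in the camera images.
- mixer_base: White motor base, fixed, 148 (x) by 208 (y) mm, flat deck 60 mm above the worktop. Origin: centre of its underside. Its y axis runs along the bolt's track; x points across it, away from the robot at yaw 0. Two rails 7 mm high on the deck, centred at x = -37 and +37 mm, y = -62 to +98 mm. The speed dial on the near side plays no part.
- socket_mouth (a point): Centre of the mouth of the round drive well in the deck, at deck height (base x 0, y +52 mm, z 60 mm). The well is 54 mm in diameter and 46 mm deep; its axis is vertical. It is covered by the bolt's plate until the bolt is home.
- drive_cross (a point): Centre of the drive's top face in the well, 8 mm below the deck. Four steel blocks leave a cross of slots 11 mm wide along this point's x and y axes: its yaw gives their direction (repeats every 90 degrees; starts within 0.7 rad of the base's yaw). The drive turns on a stiff bearing (0.3 N m friction), so a beater pressed lightly on it slides round without dragging it.
- plunger (a joint): Spring plunger in the middle of the well, in m: 0 at rest (its 10 mm wide top is 14 mm below the deck), grows downward; about 0.008 with the beater fully home (0.009 is its limit). The spring resists with 4 N at 0 and 10 N at 0.008, so it pushes the beater up again when the pressing stops.
- bolt (a joint): Cover bolt, in m: 0 with its plate over the well, grows as it slides toward the base's -y; 0.066 is the end stop, with the tongue in the keeper and the well fully clear. Starts between 0 and 0.012. About 2.5 N friction; stays where it is left.
- bolt_knob (a point): Centre of the top of the bolt's black knob, 36 mm above the deck. The knob is 14 mm (base x) by 22 mm (base y), 31 mm tall, on a steel plate whose top is 5 mm above the deck. The rails stand 27 mm either side of the knob, below its lower part.
- keeper (a point): Centre of the steel keeper staple on the deck (top 19 mm above the deck, 42 mm wide over its feet), into which the bolt's 9 mm round tongue slides.
- beater: Beater to fit, loose, upright, 115 mm tall, 0.1 to 0.21 kg. Origin: centre of its underside, z up. From below: cross of 4 lugs along its x and y axes (8 mm wide, 49 mm tip to tip, 22 mm high, lowest 4 mm wedge-shaped); flange 60 mm wide, 22 to 28 mm up; hub; two wire loops out to 40 mm along x, 34 to 72 mm up; grip fin. Any quarter turn fits. Fully home, the origin is 22 mm below the deck.
- beater_grip (a point): Point in the beater's grip fin, 100 mm above its underside. The fin is flat, 36 mm long along the beater's x (in line with the loops and one lug pair), 12 mm thick along its y, from 73 to 115 mm up; close the fingers along y. While the lugs still ride unmeshed on the drive's blocks the beater stands 14 mm higher than fully home.
- froth_disc: The other attachment, not to be used: 89 mm tall, a round foot, a hub with a flat steel disc 84 mm across at 58 mm and a small round knob. Loose. Origin: centre of its underside. It and the beater may stand in either place.
- lemon: Loose lemon on the worktop, 78 x 55 x 56 mm, to be left alone.
- tumbler: Loose glass tumbler, 80 mm wide, 91 mm tall, to be left alone.
- mug_b: Loose patterned mug, 88 x 119 mm with its handle, 99 mm tall, to be left alone.
- spice_a: Loose spice jar, 41 mm wide, 105 mm tall, to be left alone.
- spice_b: Loose spice jar, 41 mm wide, 105 mm tall, to be left alone.

How it is judged:
On the way, in this order (a step that is already met when the one before it is completed fails the run):
1. the bolt is home in its keeper (within 5 mm of its end stop) (value of joint bolt above 0.061 m), for 0.2 s.
2. the beater is meshed: upright over the well, its lugs at least 6 mm down in the slots (horizontal distance between beater and socket_mouth below 0.005 m and z of beater in the frame of socket_mouth below -0.014 m), for 0.1 s.
At the end, for the whole second after the job is handed in: Bolt within 5 mm of its end stop; beater upright (0.1 rad), within 5 mm of the well axis, a lug pair within 0.17 rad of a slot, flange within 2.5 mm of the deck, plunger pressed at least 5.5 mm; at rest and still held by the fingers (over 1 N) (value of joint bolt above 0.061 m and horizontal distance between beater and socket_mouth below 0.005 m and z of beater in the frame of socket_mouth below -0.0195 m and angle between beater's own z axis and vertical below 0.1 rad and (angle between the x axis of beater and the x axis of drive_cross, either way round below 0.17 rad or angle between the x axis of beater and the y axis of drive_cross, either way round below 0.17 rad) and value of joint plunger above 0.0055 m and linear speed of beater below 0.02 m/s and contact force between the fingers and beater above 1 N); the arm keeps its last pose, push and grip.
It fails at once if the disc attachment is moved more than 30 mm (distance of froth_disc from where it was at the start of the episode above 0.03 m).
It fails at once if the lemon, tumbler, mug or a spice jar is moved more than 30 mm (distance of any of lemon, tumbler, mug_b, spice_a, spice_b from where it was at the start of the episode above 0.03 m).
It also fails if it takes over 53 s, if anything falls off the work surface, if the arm or the gripper's body presses on something with over 40 N, if the wrist force passes 120 N, or if a joint passes its speed limit or range.

### The arm

A 6-joint arm with a two-finger parallel gripper is mounted at the origin on a cart in front of the work surface, level with it; the furniture and walls round the work are solid. World frame = base frame: x ahead of the robot, y to its left, z up, the work surface at z = 0. Lengths are in m, angles in rad, forces in N, time in s.
With the tool pointing down it reaches from about 0.325 to 0.775 m from the base axis. Payload 9.3 kg.
Tool frame: the origin (TCP) lies midway between the tips of the shut fingers; the grasp point (between the pads) lies 19 mm behind it; z points along the fingers, y is the line along which they close (so a half turn about z gives the same grasp; the last joint's range is limited). The gripper opens to 85 mm and grips with 20 to 120 N. Pads are 22 mm wide; open, the fingers measure 114 mm over their backs; the gripper's body (76 mm by 85 mm) begins 54 mm behind the grasp point. The pads swing forward as they close: fully open they stand 13 mm farther back than shut.
Start: joints at [1.044, 0.259, 0.021, 1.334, 0, 1.418], TCP at [0.201, 0.512, 0.231] pointing down, gripper open.
Joint ranges: [-3.04, 3.04], [-0.91, 1.82], [-1.04, 1.36], [-1.92, 1.95], [-1.52, 1.45], [-3.14, 3.14]. Speed limits (rad/s): [2.22, 2.22, 2.79, 3.14, 3.14, 3.14].

### API

Orientations are given as [roll, pitch, yaw] about the fixed x, y, z axes, in that order (R = Rz(yaw) Ry(pitch) Rx(roll)).
In Python, from rig import * gives the robot as it stands.
- The arm moves only by the tool apply_moves, never from a script. Its argument "plan" is a list of rows, each a list of 7 numbers: the shift along the tool's x, y, z as a fraction of full scale, then the turn, a rotation vector about the tool's x, y, z as a fraction of full scale, then the closure, from 0 (fully open) to 1 (shut). In form: [[dx, dy, dz, rx, ry, rz, jaw], ...]. A call has 1 to 10 rows; each row shifts and turns the commanded pose from where the row before left it, along the tool's axes as they then stand; what a row does not reach is not made up. Full scale, the value 1, is 800 mm for a shift and 1.5 rad for a turn. A row lasts 1/10 s, in which the tool goes at most 50 mm and 8.59 degrees, less where a joint would pass 70% of its speed; a pose out of reach is approached as far as the arm can. A call with a number of a shift or a turn outside -1 to 1 is refused whole. A call with a gripper value outside its range is refused whole. The fingers move at their own pace and stop on an object; the grip force is fixed at half the most. Time passes only in rows, so rows that do not move let the fingers close. It gives the time, the measured TCP pose, the force, the opening and the grip force at its end, in the units of the state.
- state(): the state, without advancing time (a new reading comes with each control period).
- snapshot(name): name is "scene" or "side" or "wrist"; returns (picture, depth): 384x512x3 uint8, red, green, blue; 384x512 float32, m along the optical axis (not along the pixel's ray), 0 where there is no reading.
- camera_model(name): a dict with "mtx" (3x3 intrinsics, pixels), "R" (3x3) and "t" (3): a world point X has camera coordinates R X + t; the wrist camera has in their place "tool_from_camera" (4x4, takes a point from camera to tool coordinates, whose origin is the TCP and whose axes are the flange's). Camera axes: x right, y down, z forward; pixel columns grow to the right and rows downward; lengths in m; the calibration is good to about 2 mm. A picture is of the moment at which its call begins: read the wrist's pose just before it. camera_model takes no time and is no camera call.
- hand_in(): hands the job in; it is judged then, once.
The state is a dict: "time": time; "qpos": joint angles; "qd": joint speeds; "effort": joint torques, N m; "eef_pos": TCP position; "tool_rot": TCP orientation; "ft_force": force on the tool from outside, world axes, zero at the start; "torque": the same for the moment, N m; "opening": finger opening in m; "finger_force": force on a finger pad.
Only numpy, scipy, OpenCV 4.12 (cv2) and the standard library are available. Lean on these libraries where they do the work, as an engineer would, in place of code of your own. Each camera call takes 0.05 s, during which the arm holds its last target. There are 200 camera calls.

## Working session

There is one attempt and no reset: what is moved stays moved. The work goes in short steps, Python scripts to look and compute and a tool call to move; the robot and the scene stay as the last step left them, time stands still between calls to the robot, and variables do not carry over. Pictures are saved under pics/ and viewed, at most 10 in all, crops included, and the job is handed in when it is done.

Besides the shell and the picture viewer there is one more tool, called as name(argument=value, ...), one argument or row to a line, values as JSON. apply_moves: Moves the arm, as the interface text tells. Its arguments: {"type":"object","properties":{"plan":{"type":"array"}},"required":["plan"]}

```bash
mkdir -p pics; cat > h.py <<'E'
from rig import *
import numpy as np, cv2
def save(n,p): cv2.imwrite(f'pics/{n}.png',cv2.cvtColor(p,cv2.COLOR_RGB2BGR))
def cloud(name):
    s=state(); p,d=snapshot(name); m=camera_model(name); K=np.array(m['mtx'])
    v,u=np.mgrid[:384,:512]
    X=np.stack([(u-K[0,2])/K[0,0]*d,(v-K[1,2])/K[1,1]*d,d],-1)
    if name=='wrist':
        from scipy.spatial.transform import Rotation as R
        T=np.array(m['tool_from_camera']); X=X@T[:3,:3].T+T[:3,3]
        r=np.array(s['tool_rot']); r=R.from_euler('xyz',r).as_matrix() if r.size==3 else r
        W=X@r.T+np.array(s['eef_pos'])
    else: W=(X-np.array(m['t']))@np.array(m['R'])
    W[d==0]=np.nan
    return p,d,W
E
python3 - <<'E'
from h import *
print(state())
a=[]
for n in('scene','side'):
    p,d,W=cloud(n); np.savez(n,p=p,W=W); a.append(p); print(camera_model(n)['t'])
save('scene',a[0]);save('side',a[1])
E
```

```text
{'time': 0.0, 'qpos': array([1.04439663e+00, 2.59174173e-01, 2.07538851e-02, 1.33368025e+00,
       1.39896372e-05, 1.41821264e+00]), 'qd': array([ 0.00232335,  0.00126149,  0.00105155, -0.00070628, -0.0004792 ,
        0.00011844]), 'effort': array([-4.09428631e-04, -5.55646384e+01,  3.44529605e+01,  1.38725369e-02,
       -2.22106123e-04, -1.09336403e-05]), 'eef_pos': array([0.20069492, 0.51177775, 0.23067285]), 'tool_rot': array([-3.14030572e+00, -2.12057734e-04,  2.76777650e+00]), 'ft_force': array([-0.09105132,  0.42374437, -0.24917819]), 'torque': array([ 0.03316501,  0.00754683, -0.01200375]), 'finger_force': 0.0, 'opening': 0.08575239994228556}
[0.3410362  0.33899253 0.55852124]
[-0.4807571   0.21114592  0.71352143]
```

View pics/scene.png

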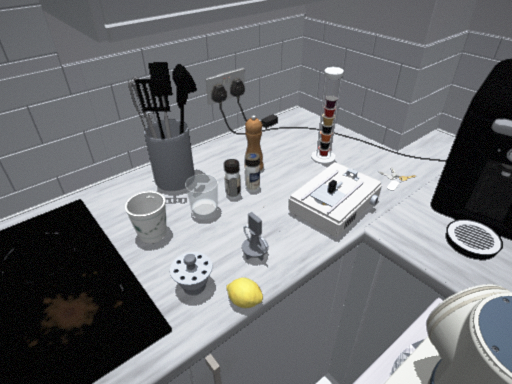

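View pics/side.png

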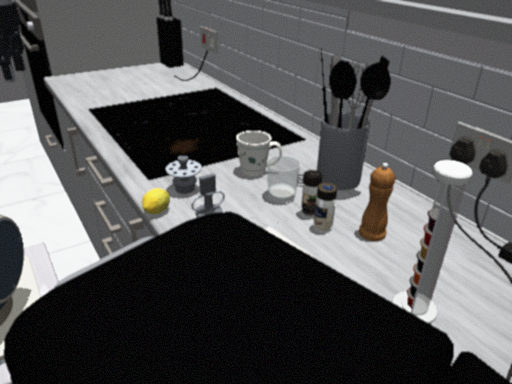

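The scene view shows the beater near (255,240), the disc attachment at (191,270), the mixer base at (336,197) and the knob at (333,186). In the side view the arm hides the base, but the beater is visible at (207,195).

```bash
python3 - <<'E'
from h import *
np.set_printoptions(precision=3,suppress=True)
f=np.load('scene.npz');W=f['W'];p=f['p']
for n,(u,v) in dict(disc=(191,270),beatertop=(253,216),beater=(255,240),knob=(333,184),lemon=(245,292),sp1=(232,163),sp2=(252,157),tumb=(202,182),mug=(148,200),deck=(315,208)).items():
    print(n,np.nanmedian(W[v-1:v+2,u-1:u+2].reshape(-1,3),0))
z=W[...,2]
# deck points
m=(abs(z-.06)<.004); m[:, :285]=0;m[:,385:]=0;m[:160]=0;m[235:]=0
P=W[m][:,:2].astype(np.float32); r=cv2.minAreaRect(P); print('deck',r,len(P)); print(cv2.boxPoints(r))
m=(z>.084)&(z<.105); m[:, :315]=0;m[:,350:]=0;m[:170]=0;m[200:]=0
k=W[m];print('knob',k.mean(0),k.min(0),k.max(0),len(k))
m=(z>.078)&(z<.125); m[:, :243]=0;m[:,266:]=0;m[:205]=0;m[245:]=0
k=W[m];print('fin',k.mean(0),k.min(0),k.max(0),len(k)); print(cv2.minAreaRect(k[:,:2].astype(np.float32)))
c=cv2.resize(p[150:280,225:395],None,fx=4,fy=4,interpolation=cv2.INTER_CUBIC);save('crop',c)
E
```

```text
disc [0.475 0.209 0.06 ]
beatertop [0.474 0.053 0.114]
beater [0.463 0.057 0.056]
knob [ 0.46  -0.182  0.095]
lemon [0.373 0.155 0.05 ]
sp1 [ 0.675 -0.04   0.106]
sp2 [ 0.664 -0.097  0.106]
tumb [0.703 0.038 0.066]
mug [0.712 0.182 0.075]
deck [ 0.452 -0.116  0.06 ]
deck ((0.47046375274658203, -0.212630033493042), (0.14146393537521362, 0.20407353341579437), 8.497981071472168) 2006
[[ 0.385 -0.122]
 [ 0.416 -0.324]
 [ 0.555 -0.303]
 [ 0.525 -0.101]]
knob [ 0.464 -0.183  0.092] [ 0.458 -0.196  0.085] [ 0.472 -0.174  0.098] 60
fin [0.467 0.056 0.1  ] [0.452 0.047 0.078] [0.489 0.06  0.116] 234
((0.47071799635887146, 0.05345705896615982), (0.036289580166339874, 0.012618234381079674), 2.2106499671936035)
```

View pics/crop.png

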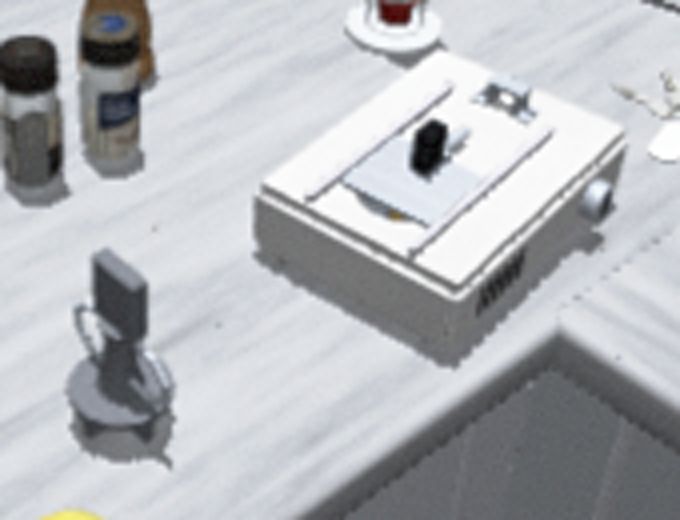

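The crop agrees with the measured points: knob at about (0.464, -0.183), base yaw about 0.15 with the keeper at the far right, and the beater fin along world x at (0.471, 0.054). I'll turn the tool and travel above the knob.

apply_moves(
  plan=[
    [0,0,0,0,0,0.1,0],
    [0,0,0,0,0,0.1,0],
    [0,0,0,0,0,0.1,0],
    [0,0,0,0,0,0.1,0],
    [0,0,0,0,0,0.1,0],
    [0,0,0,0,0,0.1,0],
    [0,0,0,0,0,0.1,0],
  ],
)

```text
time: 0.8
eef_pos: [0.2008, 0.5119, 0.2309]
tool_rot: [-3.141, 0.001, 1.712]
ft_force: [-0.4, -0.3, -0.2]
opening: 0.0853
finger_force: 0.0
```

apply_moves(
  plan=[
    [-0.06,0.013,0,0,0,0,0],
    [-0.06,0.013,0,0,0,0,0],
    [-0.06,0.013,0,0,0,0,0],
    [-0.06,0.013,0,0,0,0,0],
    [-0.06,0.013,0,0,0,0,0],
    [-0.06,0.013,0,0,0,0,0],
    [-0.06,0.013,0,0,0,0,0],
    [-0.06,0.013,0,0,0,0,0],
    [-0.06,0.013,0,0,0,0,0],
    [-0.06,0.013,0,0,0,0,0],
  ],
)

```text
time: 1.8
eef_pos: [0.3741, 0.0504, 0.2314]
tool_rot: [3.141, 0.0, 1.718]
ft_force: [1.5, 0.5, 0.2]
opening: 0.0858
finger_force: 0.0
```

apply_moves(
  plan=[
    [-0.06,0.013,0,0,0,0,0],
    [-0.06,0.013,0,0,0,0,0],
    [-0.06,0.013,0,0,0,0,0],
    [-0.06,0.013,0,0,0,0,0],
    [-0.06,0.013,0,0,0,0,0],
    [0,0,0,0,0,0,0],
    [0,0,0,0,0,0,0],
  ],
)

```text
time: 2.5
eef_pos: [0.4604, -0.1782, 0.2304]
tool_rot: [-3.14, -0.001, 1.716]
ft_force: [-0.7, 1.2, -0.6]
opening: 0.0852
finger_force: 0.0
```

```bash
python3 - <<'E'
from h import *
np.set_printoptions(precision=4,suppress=True)
s=state();print(s['time'],s['eef_pos'],s['tool_rot'],s['qpos'])
p,d,W=cloud('wrist'); np.savez('wrist',p=p,W=W); save('w1',p)
z=W[...,2]; xy=(abs(W[...,0]-.464)<.05)&(abs(W[...,1]+.2)<.08)
m=xy&(z>.088)&(z<.101); k=W[m]; print(len(k)); 
if len(k)>5: print(k.mean(0),k.min(0),k.max(0),cv2.minAreaRect(k[:,:2].astype(np.float32)))
E
```

```text
2.5 [ 0.4604 -0.1782  0.2304] [-3.14   -0.0014  1.7157] [-0.5396  0.1641 -0.1048  1.304   0.0001  0.8863]
322
[ 0.4655 -0.1861  0.0955] [ 0.4581 -0.1985  0.0883] [ 0.4732 -0.1757  0.0977] ((0.46570491790771484, -0.18719547986984253), (0.012561902403831482, 0.02230474166572094), 8.294050216674805)
```

View pics/w1.png

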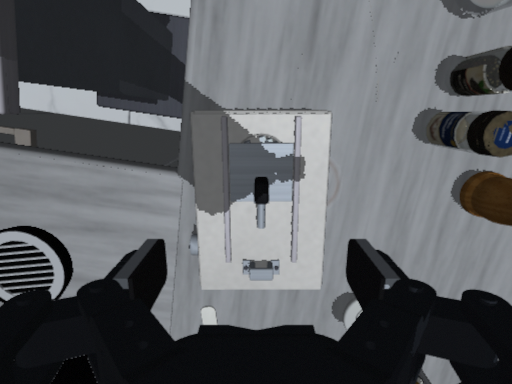

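The wrist view shows the knob at (262,190), the drive well partly visible behind the plate at (262,140), and the keeper at (262,268). Knob measured at (0.4655, -0.187), which fits its size.

apply_moves(
  plan=[
    [-0.012,0.005,0.035,0,0,0,0],
    [0,0,0.04,0,0,0,0],
    [0,0,0.04,0,0,0,0],
    [0,0,0.04,0,0,0,0],
    [0,0,0.03,0,0,0,0],
    [0,0,0,0,0,0,0.5],
    [0,0,0,0,0,0,1],
    [0,0,0,0,0,0,1],
    [0,0,0,0,0,0,1],
    [0,0,0,0,0,0,1],
  ],
)

```text
time: 3.55
eef_pos: [0.4664, -0.1865, 0.0843]
tool_rot: [3.14, 0.001, 1.718]
ft_force: [-3.0, -1.9, 20.2]
opening: 0.0125
finger_force: 44.9
```

apply_moves(
  plan=[
    [0,0,0,0,0,0,1],
    [0,0,0,0,0,0,1],
    [0,0,0,0,0,0,1],
    [0,0,0,0,0,0,1],
  ],
)

```text
time: 3.95
eef_pos: [0.4664, -0.1866, 0.0845]
tool_rot: [3.14, 0.001, 1.718]
ft_force: [-1.2, 1.2, 8.9]
opening: 0.0124
finger_force: 61.1
```

apply_moves(
  plan=[
    [-0.008,0,0,0,0,0,1],
    [-0.008,0,0,0,0,0,1],
    [-0.008,0,0,0,0,0,1],
    [-0.008,0,0,0,0,0,1],
    [-0.008,0,0,0,0,0,1],
    [-0.008,0,0,0,0,0,1],
    [-0.008,0,0,0,0,0,1],
    [-0.006,0,0,0,0,0,1],
  ],
)

```text
time: 4.75
eef_pos: [0.4737, -0.2357, 0.0845]
tool_rot: [3.14, 0.001, 1.718]
ft_force: [-1.1, 2.5, 8.2]
opening: 0.0121
finger_force: 61.2
```

apply_moves(
  plan=[
    [-0.005,0,0,0,0,0,1],
    [-0.005,0,0,0,0,0,1],
    [0,0,0,0,0,0,1],
  ],
)

```text
time: 5.05
eef_pos: [0.4743, -0.2405, 0.0844]
tool_rot: [3.14, -0.005, 1.719]
ft_force: [-1.6, 16.5, 14.2]
opening: 0.0122
finger_force: 62.0
```

apply_moves(
  plan=[
    [-0.003,0,0,0,0,0,1],
    [-0.003,0,0,0,0,0,1],
    [0,0,0,0,0,0,1],
  ],
)

```text
time: 5.35
eef_pos: [0.4743, -0.2409, 0.0842]
tool_rot: [3.139, -0.013, 1.721]
ft_force: [-3.2, 37.5, 22.9]
opening: 0.0121
finger_force: 63.2
```

apply_moves(
  plan=[
    [0.007,0,0,0,0,0,1],
    [0,0,0,0,0,0,0],
    [0,0,0,0,0,0,0],
    [0,0,0,0,0,0,0],
    [0,0,0,0,0,0,0],
    [0,0,0,0,0,0,0],
    [0,0,-0.05,0,0,0,0],
    [0,0,-0.06,0,0,0,0],
    [0,0,-0.06,0,0,0,0],
    [0.02,0,-0.02,0,0,0,0],
  ],
)

```text
time: 6.35
eef_pos: [0.4732, -0.2285, 0.2398]
tool_rot: [3.137, 0.005, 1.716]
ft_force: [0.2, -0.6, -0.1]
opening: 0.0854
finger_force: 0.0
```

apply_moves(
  plan=[
    [0.03,0,0,0,0,0,0],
    [0,0,0,0,0,0,0],
    [0,0,0,0,0,0,0],
  ],
)

```text
time: 6.65
eef_pos: [0.4685, -0.2028, 0.2353]
tool_rot: [3.141, 0.0, 1.718]
ft_force: [-0.9, -0.3, -0.2]
opening: 0.0854
finger_force: 0.0
```

```bash
python3 - <<'E'
from h import *
np.set_printoptions(precision=4,suppress=True)
s=state();print(s['time'],s['eef_pos'],s['tool_rot'],s['qpos'])
p,d,W=cloud('wrist'); np.savez('wrist2',p=p,W=W)
z=W[...,2]; xy=(abs(W[...,0]-.464)<.12)&(abs(W[...,1]+.2)<.16)
m=xy&(z>.09)&(z<.101); m&=(W[...,1]<-.19); k=W[m]; print(len(k)) 
if len(k)>5: print('knob',k.mean(0),cv2.minAreaRect(k[:,:2].astype(np.float32)))
m=(xy&(abs(z-.06)<.004)).astype(np.uint8); m=cv2.morphologyEx(m,cv2.MORPH_OPEN,np.ones((3,3)))
P=W[m>0][:,:2].astype(np.float32); r=cv2.minAreaRect(P);print('deck',r)
v,u=np.nonzero(m); v0,v1,u0,u1=v.min()-10,v.max()+10,u.min()-10,u.max()+10;v0=max(v0,0)
print(v0,u0); c=cv2.resize(p[v0:v1,u0:u1],None,fx=3,fy=3,interpolation=cv2.INTER_CUBIC)[:600,:800];save('w2',c)
# well: points below deck near expected mouth
c=np.array([.4625,-.161]); w=(np.hypot(W[...,0]-c[0],W[...,1]-c[1])<.04)&(z<.056)&(z>.005)
print(len(W[w]),np.histogram(z[w],bins=12))
P=W[w][:,:2].astype(np.float32);print(cv2.minEnclosingCircle(P))
E
```

```text
6.65 [ 0.4685 -0.2028  0.2353] [3.1414 0.0004 1.7185] [-0.573   0.1896 -0.0599  1.3209 -0.0002  0.8501]
292
knob [ 0.4734 -0.2396  0.0957] ((0.473426878452301, -0.24042908847332), (0.013126298785209656, 0.021204238757491112), 8.700837135314941)
deck ((0.46985697746276855, -0.21401217579841614), (0.14029918611049652, 0.1999143809080124), 8.48148250579834)
78 177
2059 (array([721,  45,  18,  27,  33,  40,  42,  57,  62, 117, 398, 499]), array([0.012 , 0.0157, 0.0193, 0.023 , 0.0266, 0.0303, 0.034 , 0.0376,
       0.0413, 0.0449, 0.0486, 0.0522, 0.0559]))
((0.4620886445045471, -0.16199815273284912), 0.027205687016248703)
```

View pics/w2.png

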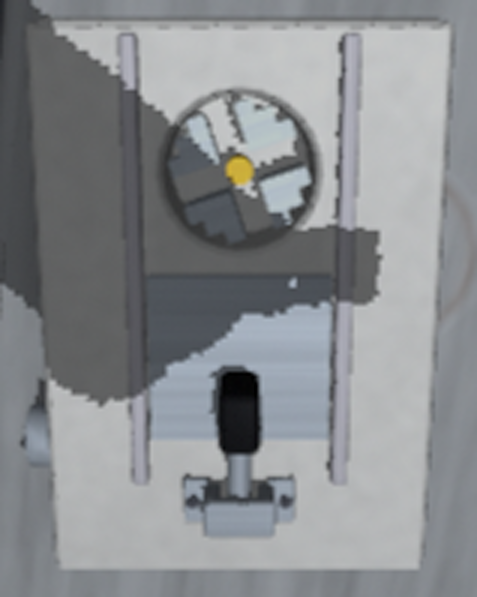

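The bolt is home: in the crop the tongue sits in the keeper at (238,490), and the well is clear at (238,170) with the cross slots visible. Next I'll get the drive yaw from the block tops.

```bash
python3 - <<'E'
from h import *
W=np.load('wrist2.npz')['W']; z=W[...,2]; c=np.array([.4622,-.162])
D=W[...,:2]-c; r=np.hypot(D[...,0],D[...,1]); th=np.arctan2(D[...,1],D[...,0])
for lo,hi,a0 in((.049,.0545,np.pi/4),(.005,.035,0)):
    m=(z>lo)&(z<hi)&(r>.012)&(r<.023); q=np.exp(4j*th[m]).mean()
    print(m.sum(),abs(q),(np.angle(q)/4-a0))
m=(z>.049)&(z<.0545)&(r>.012)&(r<.023);print(np.histogram(np.degrees(th[m]),bins=36,range=(-180,180))[0])
E
```

```text
622 0.48528281670532913 -1.0918817375630465
361 0.6729701366655617 0.4783606541044212
[21  4  0  0 17 28 27 29 27 22  2  0  0 13 28 26 28 28 29  3  0  0 15 28
 28 33 30 23  3  0  0 13 30 29 28 30]
```

The drive yaw is 0.479 rad; block tops and slots agree. Now to the beater.

apply_moves(
  plan=[
    [0,0,0,0,0,-0.1,0],
    [0,0,0,0,0,-0.1,0],
    [0,0,0,0,0,-0.1,0],
    [0,0,0,0,0,-0.1,0],
    [0,0,0,0,0,-0.1,0],
    [0,0,0,0,0,-0.1,0],
    [0,0,0,0,0,-0.1,0],
    [0,0,0,0,0,-0.1,0],
    [0,0,0,0,0,-0.1,0],
    [0,0,0,0,0,-0.076,0],
  ],
)

```text
time: 7.7
eef_pos: [0.4685, -0.2037, 0.2346]
tool_rot: [3.141, -0.001, -3.096]
ft_force: [0.2, 0.4, 0.5]
opening: 0.0856
finger_force: 0.0
```

apply_moves(
  plan=[
    [-0.0025,0.053,0,0,0,0,0],
    [-0.0025,0.053,0,0,0,0,0],
    [-0.0025,0.053,0,0,0,0,0],
    [-0.0025,0.053,0,0,0,0,0],
    [-0.0025,0.053,0,0,0,0,0],
    [-0.0025,0.053,0,0,0,0,0],
    [0,0,0,0,0,0,0],
    [0,0,0,0,0,0,0],
  ],
)

```text
time: 8.5
eef_pos: [0.4704, 0.0522, 0.2348]
tool_rot: [-3.141, -0.001, -3.099]
ft_force: [-0.5, 0.1, -0.4]
opening: 0.0852
finger_force: 0.0
```

```bash
python3 - <<'E'
from h import *
np.set_printoptions(precision=4,suppress=True)
s=state();print(s['time'],s['eef_pos'],s['tool_rot'],s['qpos'])
p,d,W=cloud('wrist'); np.savez('wrist3',p=p,W=W);save('w3',p)
z=W[...,2]; xy=np.hypot(W[...,0]-.4707,W[...,1]-.0535)
for a,b in((.111,.118),(.02,.03)):
  k=W[(xy<.04)&(z>a)&(z<b)];print(len(k))
  if len(k)>5: print(k.mean(0),cv2.minAreaRect(k[:,:2].astype(np.float32)),cv2.minEnclosingCircle(k[:,:2].astype(np.float32)))
E
```

```text
8.5 [0.4704 0.0522 0.2348] [-3.1413 -0.0008 -3.0994] [-0.0669  0.127  -0.1385  1.306  -0.0003 -0.1091]
496
[0.4699 0.0528 0.1147] ((0.47039923071861267, 0.05279804766178131), (0.01199139654636383, 0.03535042330622673), 89.86778259277344) ((0.4703524708747864, 0.05222932994365692), 0.01781722716987133)
1203
[0.4668 0.0527 0.0281] ((0.46995779871940613, 0.052832089364528656), (0.05726855620741844, 0.05925761163234711), 3.160334825515747) ((0.4707088768482208, 0.0527510941028595), 0.029961105436086655)
```

View pics/w3.png

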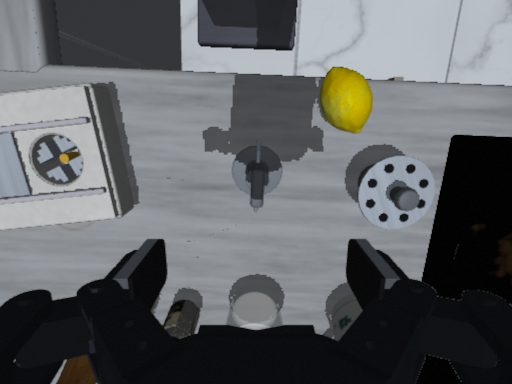

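The wrist view shows the beater at (257,175), clear of the tumbler and the disc. The fin yaw is about 0 and its centre (0.4704, 0.0528).

apply_moves(
  plan=[
    [0,0.001,0,0,0,0.03,0],
    [0,0,0.05,0,0,0,0],
    [0,0,0.05,0,0,0,0],
    [0,0,0.05,0,0,0,0],
    [0,0,0.042,0,0,0,0],
    [0,0,0,0,0,0,0.5],
    [0,0,0,0,0,0,1],
    [0,0,0,0,0,0,1],
    [0,0,0,0,0,0,1],
    [0,0,0,0,0,0,1],
  ],
)

```text
time: 9.55
eef_pos: [0.4709, 0.0525, 0.0829]
tool_rot: [-3.141, 0.002, 3.137]
ft_force: [0.8, 1.1, 1.4]
opening: 0.0119
finger_force: 0.9
```

apply_moves(
  plan=[
    [0,0,0,0,0,0,1],
    [0,0,0,0,0,0,1],
    [0,0,0,0,0,0,1],
    [0,0,0,0,0,0,1],
    [0,0,-0.05,0,0,0,1],
    [0,0,-0.05,0,0,0,1],
    [0,0,-0.05,0,0,0,1],
    [0,0,0,0,0,0,1],
  ],
)

```text
time: 10.35
eef_pos: [0.4722, 0.0526, 0.2069]
tool_rot: [-3.141, 0.009, 3.137]
ft_force: [-0.3, -0.2, -2.3]
opening: 0.0112
finger_force: 59.3
```

apply_moves(
  plan=[
    [0,0,0,0,0,-0.1,1],
    [0,0,0,0,0,-0.1,1],
    [0,0,0,0,0,-0.1,1],
    [0,0,0,0,0,-0.021,1],
    [0.0266,-0.0466,0,0,0,0,1],
    [0.0266,-0.0466,0,0,0,0,1],
    [0.0266,-0.0466,0,0,0,0,1],
    [0.0266,-0.0466,0,0,0,0,1],
    [0.0266,-0.0466,0,0,0,0,1],
    [0,0,0,0,0,0,1],
  ],
)

```text
time: 11.35
eef_pos: [0.4608, -0.1661, 0.2008]
tool_rot: [-3.141, -0.001, -2.669]
ft_force: [0.1, -0.2, -2.5]
opening: 0.0109
finger_force: 59.6
```

apply_moves(
  plan=[
    [0,0,0,0,0,0,1],
    [0,0,0,0,0,0,1],
  ],
)

```text
time: 11.55
eef_pos: [0.4609, -0.1612, 0.2013]
tool_rot: [3.141, -0.0, -2.664]
ft_force: [0.4, 0.0, -1.0]
opening: 0.0109
finger_force: 59.6
```

```bash
python3 - <<'E'
from h import *
np.set_printoptions(precision=4,suppress=True)
s=state();print(s['time'],s['eef_pos'],s['tool_rot'],s['qpos'])
p,d,W=cloud('wrist'); np.savez('wrist4',p=p,W=W)
p2,_,V=cloud('scene'); print([q for q in W[0,0]])
z=W[...,2]; xy=np.hypot(W[...,0]-.4622,W[...,1]+.162)
for n,A in(('wrist',W),('scene',V)):
  z=A[...,2]; xy=np.hypot(A[...,0]-.4622,A[...,1]+.162)
  m=(xy<.05)&(z>.115)&(z<.26); print(n,m.sum())
  k=A[(xy<.04)&(z>.140)&(z<.156)]
  if len(k)>5: print('flange',k.mean(0),k.min(0),k.max(0),cv2.minEnclosingCircle(k[:,:2].astype(np.float32)))
c=np.hstack([cv2.resize(p[60:260,150:360],(420,400)),cv2.resize(p2[80:230,270:412],(379,400))]);save('w4',c)
E
```

```text
11.55 [ 0.4609 -0.1612  0.2013] [ 3.1408 -0.0003 -2.6645] [-0.5086  0.1655 -0.1777  1.2284  0.0002 -0.9857]
[np.float64(0.42295664480082124), np.float64(-0.4693371914808321), np.float64(0.0025072369328546507)]
wrist 16348
flange [ 0.4535 -0.1644  0.147 ] [ 0.4306 -0.1904  0.1411] [ 0.4873 -0.1313  0.156 ] ((0.4602842330932617, -0.16093860566616058), 0.030032601207494736)
scene 722
flange [ 0.4593 -0.1471  0.1472] [ 0.4344 -0.1857  0.1406] [ 0.4891 -0.1305  0.1559] ((0.46079638600349426, -0.15752053260803223), 0.028613874688744545)
```

View pics/w4.png

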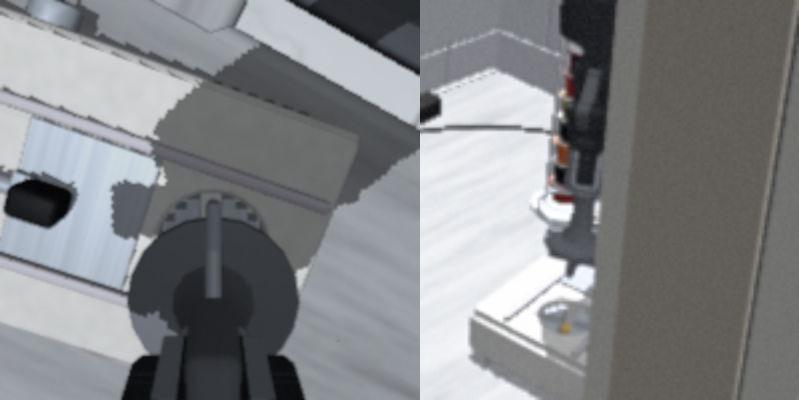

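The left view shows the held beater's flange centred at about (213,290) just above the well, with the slots behind it at (213,210). The right view confirms it hangs upright. The offset is about 2 mm, so I'll correct and descend.

apply_moves(
  plan=[
    [-0.0015,-0.0023,0,0,0,0,1],
    [0,0,0.025,0,0,0,1],
    [0,0,0.025,0,0,0,1],
    [0,0,0.02,0,0,0,1],
    [0,0,0,0,0,0,1],
    [0,0,0,0,0,0,1],
  ],
)

```text
time: 12.25
eef_pos: [0.4633, -0.1625, 0.1461]
tool_rot: [3.142, 0.0, -2.664]
ft_force: [0.1, 0.1, -1.9]
opening: 0.0114
finger_force: 59.6
```

apply_moves(
  plan=[
    [0,0,0.005,0,0,0,1],
    [0,0,0.005,0,0,0,1],
    [0,0,0.005,0,0,0,1],
    [0,0,0,0,0,0,1],
  ],
)

```text
time: 12.65
eef_pos: [0.4628, -0.1628, 0.1333]
tool_rot: [3.141, -0.0, -2.665]
ft_force: [0.6, 1.0, -1.5]
opening: 0.0112
finger_force: 59.6
```

apply_moves(
  plan=[
    [0,0,0.003,0,0,0,1],
    [0,0,0.003,0,0,0,1],
    [0,0,0,0,0,0,1],
  ],
)

```text
time: 12.95
eef_pos: [0.4631, -0.1629, 0.1288]
tool_rot: [3.142, 0.0, -2.665]
ft_force: [-1.0, -0.8, 1.3]
opening: 0.0109
finger_force: 60.1
```

apply_moves(
  plan=[
    [0,0,0.003,0,0,0,1],
    [0,0,0,0,0,0,1],
  ],
)

```text
time: 13.15
eef_pos: [0.4631, -0.1629, 0.1265]
tool_rot: [-3.141, 0.0, -2.665]
ft_force: [-1.1, 0.5, 3.1]
opening: 0.0112
finger_force: 60.5
```

Below the riding height with little force, so it is meshing; the spring is starting to resist. I'll press on.

apply_moves(
  plan=[
    [0,0,0.003,0,0,0,1],
    [0,0,0.003,0,0,0,1],
    [0,0,0,0,0,0,1],
  ],
)

```text
time: 13.45
eef_pos: [0.4632, -0.1629, 0.1219]
tool_rot: [-3.141, 0.0, -2.665]
ft_force: [-1.7, 1.7, 6.4]
opening: 0.011
finger_force: 60.9
```

apply_moves(
  plan=[
    [0,0,0.0025,0,0,0,1],
    [0,0,0.0025,0,0,0,1],
    [0,0,0,0,0,0,1],
  ],
)

```text
time: 13.75
eef_pos: [0.4633, -0.1629, 0.121]
tool_rot: [-3.139, 0.002, -2.665]
ft_force: [-11.6, 7.7, 38.8]
opening: 0.0113
finger_force: 65.9
```

Firm stop at the expected seated height. Let it settle and check.

apply_moves(
  plan=[
    [0,0,0,0,0,0,1],
    [0,0,0,0,0,0,1],
    [0,0,0,0,0,0,1],
    [0,0,0,0,0,0,1],
  ],
)

```text
time: 14.15
eef_pos: [0.4633, -0.1629, 0.121]
tool_rot: [-3.139, 0.002, -2.665]
ft_force: [-11.3, 7.9, 39.9]
opening: 0.011
finger_force: 65.9
```

```bash
python3 - <<'E'
from h import *
np.set_printoptions(precision=4,suppress=True)
s=state();print(s['eef_pos'],s['tool_rot'],s['ft_force'],s['finger_force'])
p,d,W=cloud('wrist'); z=W[...,2]; xy=np.hypot(W[...,0]-.4622,W[...,1]+.162)
k=W[(xy<.034)&(z>.0625)&(z<.0695)]
print(len(k),np.median(k[:,2]),cv2.minEnclosingCircle(k[:,:2].astype(np.float32)))
dk=W[(xy>.04)&(xy<.08)&(abs(z-.06)<.004)];print('deck',np.median(dk[:,2]))
k=W[(z>.09)&(z<.101)&(np.hypot(W[...,0]-.4734,W[...,1]+.24)<.02)];print('knob',len(k),k.mean(0) if len(k) else '')
E
```

```text
[ 0.4633 -0.1629  0.121 ] [-3.1386  0.002  -2.6646] [-11.3241   7.9325  39.9408] 65.93390822410583
3129 0.06617789491107282 ((0.46245622634887695, -0.1626095473766327), 0.02986006811261177)
deck 0.06026010467589112
knob 930 [ 0.472  -0.2395  0.0954]
```

The flange top is 6 mm above the deck, so it is flush. It is centred within 1 mm, and the bolt is still home. Handing in.

```bash
python3 -c "
from rig import *
print(hand_in())"
```

```text
the job is handed in; nothing more can be done
None
```

I slid the bolt home and pressed the beater, meshed, until its flange sat flush on the deck; I handed the job in at about 14 s with it still gripped and pressed down, but the hand-in returned no verdict.

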